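# Put the toothbrushes and tongue cleaner away in the caddy's tray

### The job

Put the oral-care things away: lay the large toothbrush, the tongue cleaner and the small toothbrush flat and right way up (bristles up) in the inserts of the pull-out tray, the longest thing in the longest insert, the next in the middle one and the shortest in the shortest, then slide the tray fully home into the caddy. Leave the comb and the nail file where they lie.

Things in the scene. Friction and masses are not known exactly. Their poses are not given: they have to be found in the camera images.
- large_toothbrush: Large toothbrush, white, grey ribbed grip strip, 176 mm long, lying bristles up. Origin: underside, mid-length; x along it to the head, z up. Handle 15 mm wide, 18 mm high, flat below, from x = -88 to +24 mm: grip it at the origin across y. Then a thin neck and a 28 mm head 12.5 mm wide, bristle tips at z = 21 mm. About 30 g.
- small_toothbrush: Small (child's) toothbrush, white and grey, 118 mm long, lying bristles up. Origin: underside, mid-length; x along it to the head, z up. Handle 17 mm wide, 18 mm high, flat below, from x = -59 to +19 mm: grip it at the origin across y. Head 20 mm long, bristle tips at z = 21 mm. About 22 g.
- tongue_cleaner: Tongue cleaner, 146 mm long: white handle with grey strip and, instead of a brush head, an open steel wire loop 37 mm wide, 57 mm long. Origin: underside, mid-length; x along it to the loop, z up. Handle 15 mm wide, 18 mm high, flat below, from x = -73 to +19 mm: grip it at the origin across y. About 35 g.
- insert_long: Longest of 3 loose black plastic inserts (shallow dishes) side by side in the tray, lengthwise, 64 mm apart in any order. 200 x 62 mm outside, 196 x 58 inside, floor 2 mm thick; walls 14 mm high over the underside, but 5 mm along the middle 70 mm of the long sides (finger scoops). Origin: underside centre; x along it, z up. 150 g. For the large toothbrush, head at either end.
- insert_middle: Insert of middle length, like insert_long but 168 x 62 mm outside, 164 x 58 mm inside. Origin: underside centre; x along it. For the tongue cleaner, head at either end.
- insert_short: Shortest insert, like insert_long but 138 x 62 mm outside, 134 x 58 mm inside. Origin: underside centre; x along it. For the small toothbrush, head at either end.
- tray: Steel pull-out tray, at first drawn out about 216 mm. Origin: centre of its bed, top of its floor (10 mm over the table); x points into the caddy (push it home along +x). Bed 210 x 194 mm, side walls 10 mm high. Front panel 214 mm wide, outer face x = -109 mm, top z = 43 mm; along its top a pull lip juts out to x = -123 mm: push there. Friction 1.5 N; stays put; stops when home.
- caddy: Fixed stainless steel caddy, 260 mm deep (x), 220 mm wide. Origin: underside, middle of its open front edge; x points back into it. A flat deck, top at 75 mm, covers the tray's space; from x = 97 mm back it carries a wire basket (to 121 mm) with a bottle (to 190 mm). With the tray home, its origin is at x = 109 mm, y = 0 here and its front panel is flush with the caddy's front.
- comb: Black plastic comb, 170 x 32 mm, 6 mm thick, lying flat. Origin: underside centre; x along it. Does not belong in the tray.
- nail_file: Nail file, 160 mm long: black handle 62 x 14 mm, 10 mm thick, and a flat narrow steel blade. Origin under mid-length; x along it to the point. Does not belong in the tray.

How it is judged:
On the way:
1. all three things lie in their own inserts while the tray is still drawn out (x of large_toothbrush in the frame of insert_long between -0.012 and 0.012 m and y of large_toothbrush in the frame of insert_long between -0.022 and 0.022 m and z of large_toothbrush in the frame of insert_long between -0.002 and 0.006 m and angle between each of large_toothbrush, tongue_cleaner, small_toothbrush's own z axis and vertical below 0.15 rad and z of insert_long in the frame of tray between -0.004 and 0.005 m and x of tongue_cleaner in the frame of insert_middle between -0.011 and 0.011 m and y of tongue_cleaner in the frame of insert_middle between -0.022 and 0.022 m and z of tongue_cleaner in the frame of insert_middle between -0.002 and 0.006 m and z of insert_middle in the frame of tray between -0.004 and 0.005 m and x of small_toothbrush in the frame of insert_short between -0.01 and 0.01 m and y of small_toothbrush in the frame of insert_short between -0.022 and 0.022 m and z of small_toothbrush in the frame of insert_short between -0.002 and 0.006 m and z of insert_short in the frame of tray between -0.004 and 0.005 m and x of tray in the frame of caddy below 0.03 m), for 0.2 s.
At the end, for the whole second after the job is handed in: Each thing lies released and at rest in its own insert, head at either end: underside within 4 mm of its floor, upright to 0.15 rad, middle within 12 (large brush), 11 (cleaner), 10 mm (small) lengthwise and 22 mm sideways of its centre. Inserts lie on the tray floor; tray home to 8 mm (x of large_toothbrush in the frame of insert_long between -0.012 and 0.012 m and y of large_toothbrush in the frame of insert_long between -0.022 and 0.022 m and z of large_toothbrush in the frame of insert_long between -0.002 and 0.006 m and angle between each of large_toothbrush, tongue_cleaner, small_toothbrush's own z axis and vertical below 0.15 rad and z of insert_long in the frame of tray between -0.004 and 0.005 m and x of tongue_cleaner in the frame of insert_middle between -0.011 and 0.011 m and y of tongue_cleaner in the frame of insert_middle between -0.022 and 0.022 m and z of tongue_cleaner in the frame of insert_middle between -0.002 and 0.006 m and z of insert_middle in the frame of tray between -0.004 and 0.005 m and x of small_toothbrush in the frame of insert_short between -0.01 and 0.01 m and y of small_toothbrush in the frame of insert_short between -0.022 and 0.022 m and z of small_toothbrush in the frame of insert_short between -0.002 and 0.006 m and z of insert_short in the frame of tray between -0.004 and 0.005 m and x of tray in the frame of caddy above 0.101 m and linear speed of each of large_toothbrush, tongue_cleaner, small_toothbrush below 0.02 m/s); the robot touches nothing.
It fails at once if the comb is moved (more than 20 mm) (distance of comb from where it was at the start of the episode above 0.02 m).
It fails at once if the nail file is moved (more than 20 mm) (distance of nail_file from where it was at the start of the episode above 0.02 m).
It also fails if it takes over 112 s, if anything falls off the work surface, if the arm or the gripper's body presses on something with over 40 N, if the wrist force passes 120 N, or if a joint passes its speed limit or range.

### The arm

A 6-joint arm with a two-finger parallel gripper is mounted at the origin on the work surface. World frame = base frame: x ahead of the robot, y to its left, z up, the work surface at z = 0. Lengths are in m, angles in rad, forces in N, time in s.
With the tool pointing down it reaches from about 0.275 to 0.825 m from the base axis. Payload 5.2 kg.
Tool frame: the origin (TCP) lies between the finger pads; the fingertips stand 11 mm ahead of it and the grasp point (between the pads) lies 8 mm behind it; y points along the fingers, z is the direction in which the jaws open and shut, and the axes are right-handed (so a half turn about y gives the same grasp; the last joint's range is limited). The gripper opens to 93 mm and grips with 3 to 60 N. Pads are 15 mm wide; open, the fingers measure 128 mm over their backs; the gripper's body (75 mm by 188 mm) begins 65 mm behind the grasp point.
Start: joints at [1.065, 0.259, 1.535, -0, 1.348, -0.203], TCP at [0.164, 0.525, 0.23] pointing down, gripper open.
Joint ranges: [-3.14, 3.14], [-0.91, 2.08], [0.19, 2.58], [-1.22, 4.36], [0.22, 2.71], [-3.12, 3.12]. Speed limits (rad/s): [2.57, 2.57, 3.14, 3.14, 3.14, 3.14].

### API

Orientations are given as a rotation vector (axis times angle).
In Python, from station import r gives the robot as it stands. The module is installed in compiled form; this text tells all that it offers.
- The arm moves only by the tool servo_tool, never from a script. Its argument "motion" is a list that holds one entry, the list of rows, each a list of 6 numbers: the shift along the tool's x, y, z in m, then the turn, a rotation vector about the tool's x, y, z in degrees. A call has 1 to 12 rows; each row shifts and turns the commanded pose from where the row before left it, along the tool's axes as they then stand; what a row does not reach is not made up. A row lasts 1/8 s, in which the tool goes at most 62.5 mm and 10.7 degrees, less where a joint would pass 70% of its speed; a pose out of reach is approached as far as the arm can. A call with a gripper value outside its range is refused whole. "fingers" is the closure in counts, from 0 (fully open) to 255 (shut), set as the call begins (left out, the last holds). The fingers move at their own pace and stop on an object; "newtons" is the grip in N (left out, the last holds). Time passes only in rows, so rows that do not move let the fingers close. It gives the time, the measured TCP pose, the force and the opening at its end, in the units of the state.
- r.observe(): the state, without advancing time (a new reading comes with each control period).
- r.camera(name): name is "side" or "top" or "wrist"; returns the picture (480x640x3 uint8, blue, green, red); there is no depth.
- r.get_calibration(name): a dict with "fovy" (degrees; the focal length in pixels is half the picture's height over the tangent of half this angle, whatever the lens; pixels are square), "cx", "cy" (the principal point, pixels), "pose" (4x4, takes a point from camera to world coordinates). Camera axes: x right, y up, looking along -z (the intrinsics and any distortion apply to the point x, -y, -z); pixel columns grow to the right and rows downward; lengths in m; the calibration is good to about 2 mm. A picture is of the moment at which its call begins: read the wrist's pose just before it. get_calibration takes no time and is no camera call; for the wrist camera it gives the pose at the moment of the call.
- r.hand_in(): hands the job in, once; it reports no verdict.
The state is a dict: "t": time; "q": joint angles; "joint_vel": joint speeds; "joint_efforts": joint torques, N m; "eef_pos": TCP position; "orientation": TCP orientation; "contact_force": force on the tool from outside, world axes, zero at the start; "ft_torque": the same for the moment, N m; "opening": opening from 0.0 (shut) to 1.0 (fully open).
Only numpy, scipy, OpenCV 4.12 (cv2) and the standard library are available. Lean on these libraries where they do the work, as an engineer would, in place of code of your own. Each camera call takes 0.05 s, during which the arm holds its last target.

## Working session

There is one attempt and no reset: what is moved stays moved. The work goes in short steps, Python scripts to look and compute and a tool call to move; the robot and the scene stay as the last step left them, time stands still between calls to the robot, and variables do not carry over. Pictures are saved under pics/ and viewed, and the job is handed in when it is done.

Besides the shell and the picture viewer there is one more tool, called after ">>>" as a command line: name --argument value ..., lists and objects as JSON in quotes. servo_tool: Moves the arm, as the interface text tells. Its arguments: {"type":"object","properties":{"motion":{"type":"array","items":{"type":"array","items":{"type":"array","items":{"type":"number"}}}},"fingers":{"type":"number"},"newtons":{"type":"number"}},"required":["motion"]}

```bash
mkdir -p pics; ls
python3 - <<'E'
from station import r
import cv2,numpy as np
np.set_printoptions(precision=4,suppress=True)
print(r.observe())
for n in ["top","side","wrist"]:
    c=r.get_calibration(n); print(n,c)
    cv2.imwrite(f"pics/{n}0.png",r.camera(n))
E
```

```text
pics
{'t': 0.0, 'q': array([ 1.0652,  0.2594,  1.5361,  0.    ,  1.348 , -0.2028]), 'joint_vel': array([-0.0017, -0.0019, -0.0002,  0.0007,  0.0005, -0.0004]), 'joint_efforts': array([  0.0012, -43.7297, -28.4017,   0.0722,   0.0412,  -0.0002]), 'eef_pos': array([0.1637, 0.5245, 0.2288]), 'orientation': array([-1.5594,  0.2383, -0.2372]), 'contact_force': array([-0.2288,  0.3304, -0.1647]), 'ft_torque': array([-0.0297, -0.0035, -0.0464]), 'opening': 1.0028420179774133}
top {'fovy': 44.31794191707171, 'cx': 330.6460259981628, 'cy': 232.39907198634748, 'pose': array([[-0.0184,  0.9922, -0.1231,  0.4747],
       [-0.9997, -0.0164,  0.0169,  0.0159],
       [ 0.0147,  0.1234,  0.9922,  1.2648],
       [ 0.    ,  0.    ,  0.    ,  1.    ]])}
side {'fovy': 56.06531354700448, 'cx': 320.38900757222586, 'cy': 240.39989602975214, 'pose': array([[-0.9403,  0.243 , -0.2383,  0.3775],
       [-0.3404, -0.6714,  0.6583,  0.637 ],
       [-0.    ,  0.7001,  0.714 ,  0.747 ],
       [ 0.    ,  0.    ,  0.    ,  1.    ]])}
wrist {'fovy': 61.972352232675334, 'cx': 326.63707918395045, 'cy': 236.46443539216844, 'pose': array([[ 0.2975, -0.9198, -0.2559,  0.0924],
       [ 0.9547,  0.2862,  0.0812,  0.5479],
       [-0.0014, -0.2685,  0.9633,  0.3852],
       [ 0.    ,  0.    ,  0.    ,  1.    ]])}
```

View pics/top0.png

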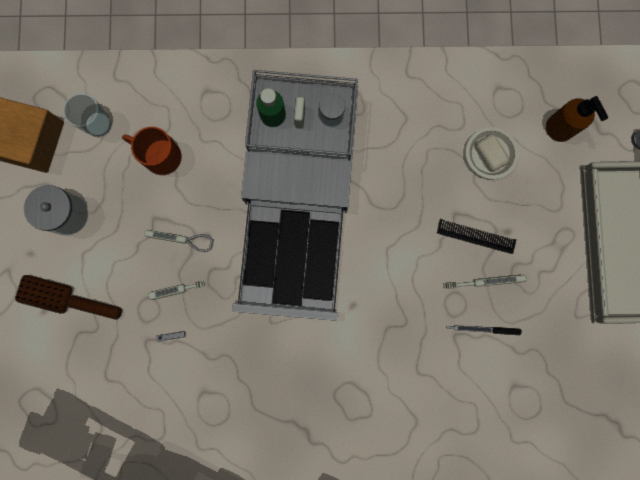

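View pics/side0.png

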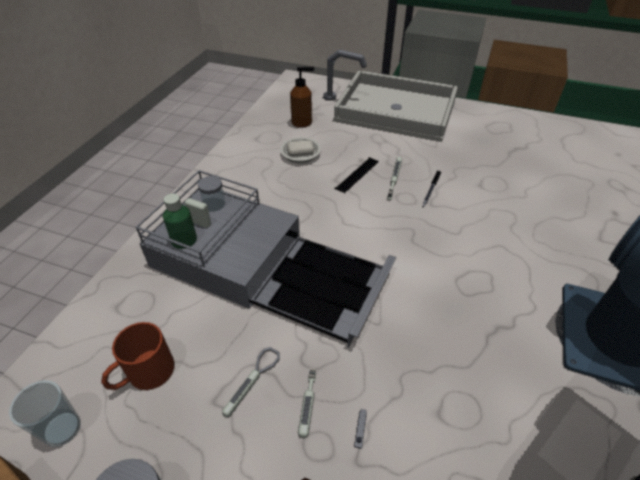

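View pics/wrist0.png

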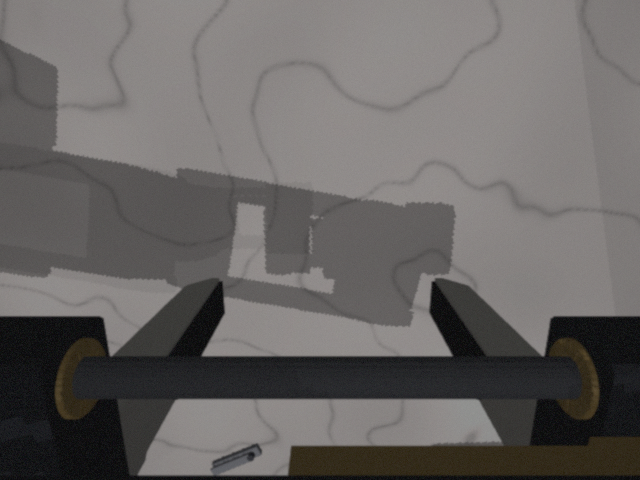

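Run:
```python
import cv2
a=cv2.imread("pics/top0.png")
cv2.imwrite("pics/tl.png",cv2.resize(a[190:350,130:350],None,fx=3.6,fy=3.6,interpolation=cv2.INTER_CUBIC))
cv2.imwrite("pics/tr.png",cv2.resize(a[210:345,430:535],None,fx=4.4,fy=4.4,interpolation=cv2.INTER_CUBIC))
a=cv2.imread("pics/side0.png")
cv2.imwrite("pics/sl.png",cv2.resize(a[220:460,200:420],None,fx=2.5,fy=2.5,interpolation=cv2.INTER_CUBIC))
```

```text
(no output)
```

View pics/tl.png

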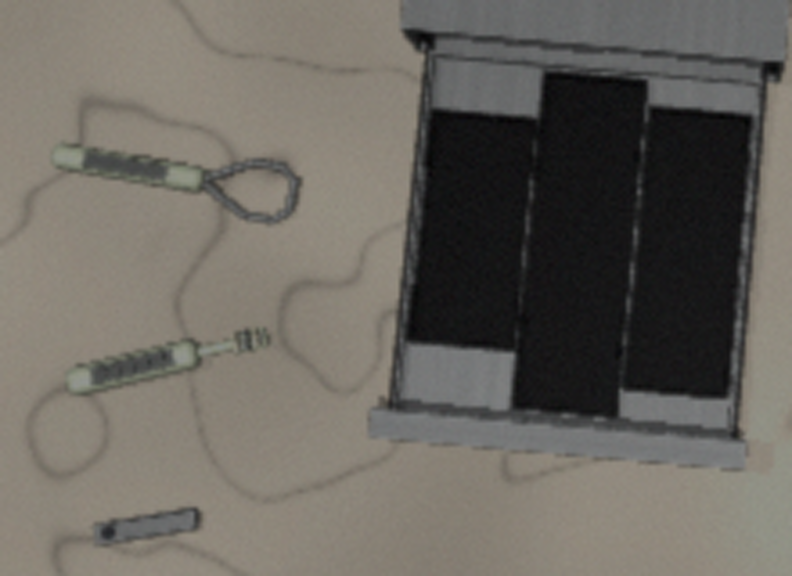

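View pics/tr.png

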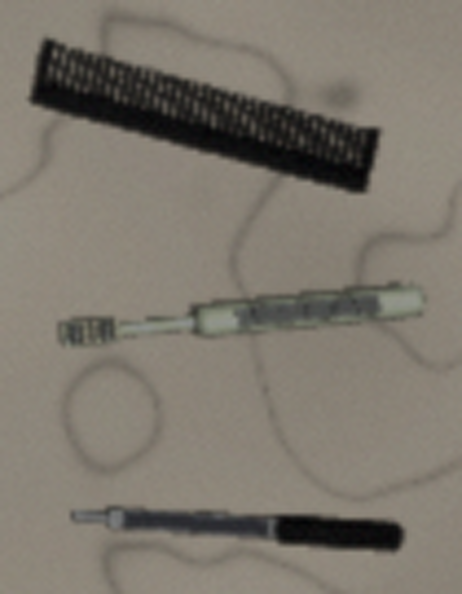

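View pics/sl.png

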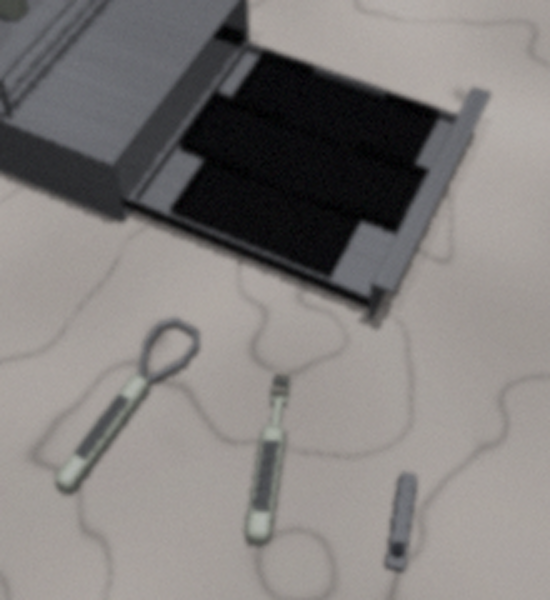

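```bash
cat > h.py <<'E'
import numpy as np, cv2, json
from station import r
from scipy.spatial.transform import Rotation as Ro
np.set_printoptions(precision=4,suppress=True)
def cal(n):
    c=r.get_calibration(n); f=240/np.tan(np.radians(c["fovy"]/2)); return f,c["cx"],c["cy"],np.array(c["pose"])
def ray(c,u,v,z):
    f,cx,cy,P=c
    d=P[:3,:3]@np.array([(u-cx)/f,-(v-cy)/f,-1]); o=P[:3,3]
    return o+d*(z-o[2])/d[2]
def proj(c,p):
    f,cx,cy,P=c
    q=P[:3,:3].T@(np.asarray(p)-P[:3,3]); return np.array([cx+f*q[0]/-q[2],cy-f*q[1]/-q[2]])
def tri(c1,p1,c2,p2):
    A=[];b=[]
    for c,p in((c1,p1),(c2,p2)):
        f,cx,cy,P=c
        d=P[:3,:3]@np.array([(p[0]-cx)/f,-(p[1]-cy)/f,-1]); d/=np.linalg.norm(d)
        M=np.eye(3)-np.outer(d,d); A.append(M); b.append(M@P[:3,3])
    return np.linalg.lstsq(np.vstack(A),np.hstack(b),rcond=None)[0]
E
python3 - <<'E'
from h import *
a=cv2.imread("pics/top0.png").astype(int); c=cal("top")
# sample colours
print("white",a[240,158],a[233,152],"strip",a[236,165],"table",a[260,160],a[300,380],a[295,158],a[279,475+40])
m=((a[:,:,1]-a[:,:,2])>5)&(a[:,:,1]>140)
n,l,s,ce=cv2.connectedComponentsWithStats(m.astype(np.uint8))
for i in range(1,n):
    if s[i,4]>15: print(s[i],ce[i])
E
```

```text
white [119 131 138] [127 142 139] strip [71 73 72] table [122 136 140] [126 139 146] [75 77 75] [77 80 78]
```

```bash
python3 - <<'E'
from h import *
a=cv2.imread("pics/top0.png"); c=cal("top")
b=cv2.GaussianBlur(cv2.resize(a,None,fx=4,fy=4,interpolation=cv2.INTER_CUBIC),(0,0),2).astype(int)
d=b[:,:,1]-b[:,:,2]
vis=np.clip(128+12*d,0,255).astype(np.uint8)
for nm,(x0,x1,y0,y1) in dict(tc=(140,220,222,258),sb=(140,215,275,306),lb=(435,535,265,298)).items():
    g=b[y0*4:y1*4,x0*4:x1*4]
    dd=d[y0*4:y1*4,x0*4:x1*4]; lum=g.sum(2)/3
    m=((dd>0)|(lum<110)).astype(np.uint8)
    m=cv2.morphologyEx(m,cv2.MORPH_OPEN,cv2.getStructuringElement(cv2.MORPH_ELLIPSE,(17,17)))
    n,l,s,ce=cv2.connectedComponentsWithStats(m)
    i=1+np.argmax(s[1:,4]); pts=np.argwhere(l==i)[:,::-1]
    U=(pts[:,0]+.5)/4-.5+x0; V=(pts[:,1]+.5)/4-.5+y0
    W=np.array([ray(c,u,v,0.012)[:2] for u,v in zip(U,V)]).astype(np.float32)
    rc=cv2.minAreaRect(W); print(nm,s[i,4],"centre",np.array(rc[0]),"size",np.array(rc[1]),rc[2])
    # PCA axis
    mu=W.mean(0);e,v=np.linalg.eigh(np.cov((W-mu).T));ax=v[:,1]
    t=(W-mu)@ax; w=(W-mu)@v[:,0]
    print("  mean",mu,"axis",ax,"t",t.min(),t.max(),"w",w.min(),w.max())
    ov=g.astype(np.uint8).copy(); cn,_=cv2.findContours((l==i).astype(np.uint8),0,2); cv2.drawContours(ov,cn,-1,(0,0,255),1)
    cv2.imwrite(f"pics/m_{nm}.png",cv2.resize(ov,None,fx=1.8,fy=1.8))
E
python3 -c "
import cv2,numpy as np
I=[cv2.imread(f'pics/m_{n}.png') for n in('tc','sb','lb')]
w=max(i.shape[1] for i in I)
cv2.imwrite('pics/m_all.png',np.vstack([np.pad(i,((0,0),(0,w-i.shape[1]),(0,0))) for i in I]))"
```

```text
tc 6905 centre [0.6287 0.3348] size [0.1149 0.0314] 75.42606353759766
  mean [0.6254 0.3343] axis [0.1907 0.9816] t -0.05559147608906382 0.058832315184654725 w -0.015860167242862756 0.015775026505825993
sb 5485 centre [0.5098 0.3412] size [0.0214 0.0817] 13.129929542541504
  mean [0.5099 0.3406] axis [-0.2183  0.9759] t -0.04021931146312037 0.0414603033141736 w -0.011028050844057943 0.01080891727867547
lb 7312 centre [ 0.5228 -0.3617] size [0.0225 0.1161] 3.4061994552612305
  mean [ 0.5222 -0.3621] axis [-0.073   0.9973] t -0.0576495511210218 0.05848001501205213 w -0.011484012422773065 0.011173853838550194
```

View pics/m_all.png

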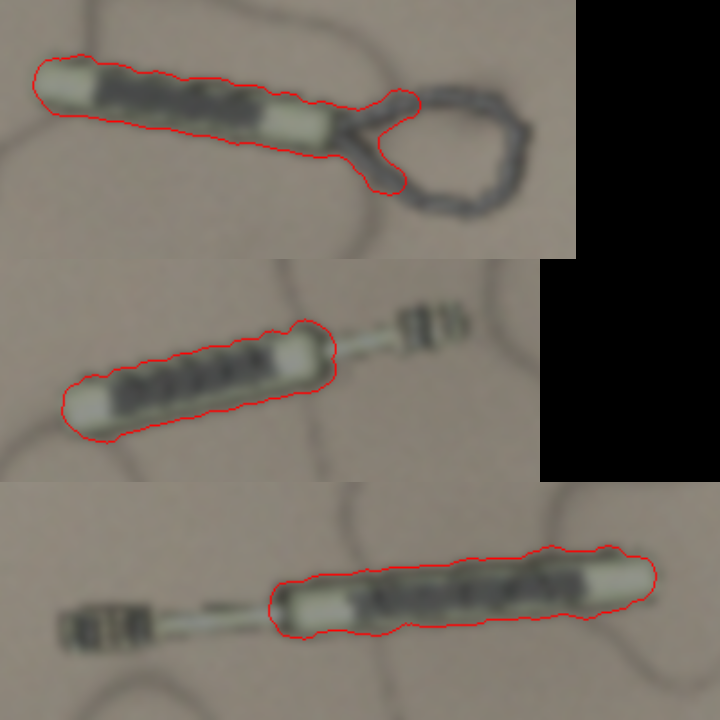

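Run:
```python
from h import *
a=cv2.imread("pics/top0.png"); c=cal("top"); cs=cal("side")
b=cv2.GaussianBlur(cv2.resize(a,None,fx=4,fy=4,interpolation=cv2.INTER_CUBIC),(0,0),2).astype(int)
d=b[:,:,1]-b[:,:,2]; lum=b.sum(2)/3
# tc handle
x0,x1,y0,y1=140,189,222,258
m=((d>0)|(lum<110))[y0*4:y1*4,x0*4:x1*4].astype(np.uint8)
m=cv2.morphologyEx(m,cv2.MORPH_OPEN,cv2.getStructuringElement(cv2.MORPH_ELLIPSE,(17,17)))
n,l,s,ce=cv2.connectedComponentsWithStats(m); i=1+np.argmax(s[1:,4])
pts=np.argwhere(l==i)[:,::-1]
W=np.array([ray(c,(u+.5)/4-.5+x0,(v+.5)/4-.5+y0,0.012)[:2] for u,v in pts])
mu=W.mean(0);e,v=np.linalg.eigh(np.cov((W-mu).T));ax=v[:,1]*np.sign(v[1,1]);t=(W-mu)@ax
tail=mu+ax*t.max(); print("tc mean",mu,"ax",ax,"tail",tail,"origin",tail-ax*(0.073+0.0015))
# inserts
g=(lum<35).astype(np.uint8)
g[:190*4]=0; g[320*4:]=0; g[:,:235*4]=0; g[:,345*4:]=0
g=cv2.morphologyEx(g,cv2.MORPH_OPEN,np.ones((25,25),np.uint8))
n,l,s,ce=cv2.connectedComponentsWithStats(g)
ov=b.astype(np.uint8)
for i in range(1,n):
    if s[i,4]<500: continue
    cn,_=cv2.findContours((l==i).astype(np.uint8),0,2); rc=cv2.minAreaRect(max(cn,key=len)); bx=cv2.boxPoints(rc)
    cv2.drawContours(ov,[bx.astype(int)],-1,(0,0,255),1)
    Wc=np.array([ray(c,(u+.5)/4-.5,(v+.5)/4-.5,0.022)[:2] for u,v in bx])
    print(s[i],"centre",Wc.mean(0),"edges",np.linalg.norm(Wc[0]-Wc[1]),np.linalg.norm(Wc[1]-Wc[2])); print(Wc)
cv2.imwrite("pics/ins.png",ov[190*4:330*4,225*4:355*4])
```

```text
tc mean [0.6274 0.3446] ax [0.1894 0.9819] tail [0.6365 0.3921] origin [0.6224 0.319 ]
[  975   842   260   378 72483] centre [0.5816 0.1123] edges 0.1982617102887611 0.12837480194403939
[[0.4896 0.1843]
 [0.6871 0.1668]
 [0.6736 0.0391]
 [0.4763 0.0591]]
[ 1213   882   139   317 35062] centre [0.5722 0.0175] edges 0.16610549877386807 0.06220293775757782
[[ 0.4929  0.0567]
 [ 0.6582  0.0395]
 [ 0.6515 -0.0223]
 [ 0.4863 -0.0041]]
```

View pics/ins.png

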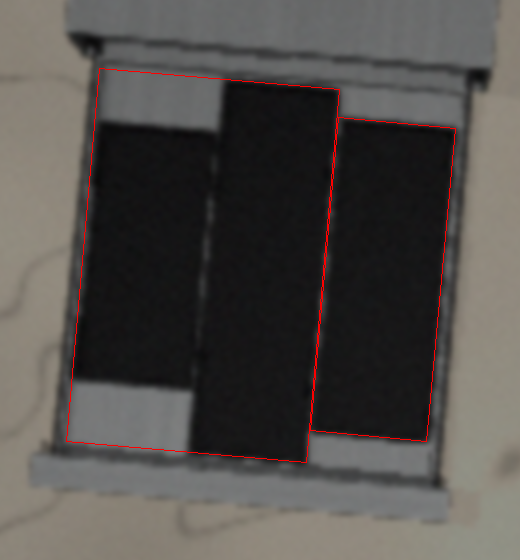

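Run:
```python
from h import *
c=cal("top")
for nm,q in dict(long=[(223,80),(340,89),(307,462),(190,452)],short=[(99,124),(217,132),(191,388),(75,380)],mid=[(338,117),(455,128),(427,441),(311,431)],lip=[(34,453),(447,488),(447,518),(30,484)]).items():
    W=np.array([ray(c,(u+900.5)/4-.5,(v+760.5)/4-.5,0.024 if nm!='lip' else .043)[:2] for u,v in q])
    e=[np.linalg.norm(W[i]-W[(i+1)%4]) for i in range(4)]
    ax=W[0]+W[1]-W[2]-W[3]
    print(nm,W.mean(0),np.array(e),"yaw",np.arctan2(ax[1],ax[0]))
    if nm=='lip':print(W, "yaw",np.arctan2(*(W[1]-W[0])[[0,1]][::1]))
# caddy deck front edge
```

```text
long [0.578  0.0795] [0.0625 0.1978 0.0613 0.1972] yaw -0.09815939599239651
short [0.5864 0.1424] [0.0627 0.136  0.0608 0.1358] yaw -0.10078714340684293
mid [0.5722 0.0175] [0.0625 0.1661 0.0609 0.1665] yaw -0.10350595913486685
lip [0.4651 0.0928] [0.2129 0.0153 0.2145 0.0159] yaw -0.07444754692745485
[[ 0.4837  0.198 ]
 [ 0.462  -0.0137]
 [ 0.4467 -0.0134]
 [ 0.468   0.2001]] yaw -3.039306853952626
```

```bash
cat >> h.py <<'E'
def st():
    o=r.observe(); R=Ro.from_rotvec(o["orientation"]).as_matrix(); return o,np.array(o["eef_pos"]),R
def plan(xyz,zyaw,flip=True):
    """shift in present tool axes, then turn about tool y so tool z has heading zyaw (mod pi, shortest q6 shown)"""
    o,p,R=st()
    s=R.T@(np.asarray(xyz)-p)
    cur=np.arctan2(R[1,2],R[0,2])
    d=-(zyaw-cur)  # tool y is down: +turn about y lowers world yaw
    d=(d+np.pi/2)%np.pi-np.pi/2
    print("t",o["t"],"pos",p,"tooly",R[:,1],"zyaw",cur,"q",o["q"],"open",o["opening"],"F",np.array(o["contact_force"]))
    print("shift mm",s*1000,"turn y deg",np.degrees(d),"or",np.degrees(d-np.sign(d)*np.pi))
E
python3 - <<'E'
from h import *
plan((0.514,0.321,0.12),-1.351+np.pi/2)
E
```

```text
t 0.15 pos [0.1638 0.5246 0.229 ] tooly [-0.0007 -0.0012 -1.    ] zyaw 1.268023001566611 q [ 1.0652  0.2592  1.5358  0.      1.348  -0.2028] open 0.9998452672964153 F [0.81   0.6605 0.8537]
shift mm [395.0355 109.038  -89.8013] turn y deg 60.058964437451614 or -119.9410355625484
```

>>> servo_tool --motion '[[[40, 0, 0, 0, 0, 0]]]' --fingers 300

```text
out of range
```

>>> servo_tool --motion '[[[0.04, 0.008, -0.01, 0, 0, 0], [0.04, 0.011, -0.01, 0, 0, 0], [0.04, 0.011, -0.01, 0, 0, 0], [0.04, 0.011, -0.01, 0, 0, 0], [0.04, 0.011, -0.01, 0, 0, 0], [0.04, 0.011, -0.008, 0, 0, 0], [0.04, 0.011, -0.008, 0, 0, 0], [0.04, 0.011, -0.008, 0, 0, 0], [0.04, 0.011, -0.008, 0, 0, 0], [0.035, 0.013, -0.008, 0, 0, 0], [0, 0, 0, 0, 10, 0], [0, 0, 0, 0, 10, 0]]]' --fingers 90 --newtons 15

```text
t: 1.65
eef_pos: [0.5144, 0.3205, 0.1197]
orientation: [-1.51, 0.517, -0.515]
contact_force: [0.3, -0.6, 0.7]
opening: 0.647
```

>>> servo_tool --motion '[[[0, 0, 0, 0, 10, 0], [0, 0, 0, 0, 10, 0], [0, 0, 0, 0, 10, 0], [0, 0, 0, 0, 10, 0], [0, 0, 0, 0, 0, 0], [0, 0, 0, 0, 0, 0]]]'

```text
t: 2.4
eef_pos: [0.5141, 0.3212, 0.1204]
orientation: [-1.307, 1.043, -1.042]
contact_force: [-0.5, -0.2, 0.4]
opening: 0.647
```

Run:
```python
from h import *
plan((0.514,0.321,0.017),-1.351+np.pi/2)
cv2.imwrite("pics/w1.png",r.camera("wrist"));cv2.imwrite("pics/t1.png",r.camera("top"))
c=cal("wrist"); 
h=np.array([0.2183,-0.9759]); o=np.array([.5143,.3211])
for t in(-.059,0,.019,.059): print(t,proj(c,[*(o+h*t),.018]))
```

```text
t 2.4 pos [0.5141 0.3212 0.1204] tooly [-0.0004 -0.0002 -1.    ] zyaw 0.2241420124419755 q [ 0.3747  0.4469  1.5402 -0.      1.1548  0.1506] open 0.6473545150504154 F [-0.4692 -0.25    0.3624]
shift mm [  0.2136 103.4443  -0.0876] turn y deg 0.24898944666820108 or -179.7510105533318
-0.059 [327.2837 152.2521]
0 [326.9305 241.455 ]
0.019 [326.8255 267.9901]
0.059 [326.6166 320.7518]
```

View pics/w1.png

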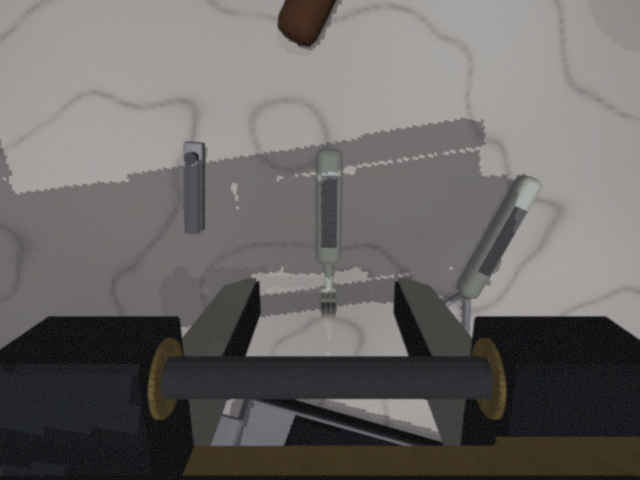

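>>> servo_tool --motion '[[[0, 0.035, 0, 0, 0, 0], [0, 0.035, 0, 0, 0, 0], [0, 0.025, 0, 0, 0, 0], [0, 0.009, 0, 0, 0, 0], [0, 0, 0, 0, 0, 0]]]'

```text
t: 3.12
eef_pos: [0.5141, 0.3212, 0.0165]
orientation: [-1.306, 1.045, -1.044]
contact_force: [-0.3, 1.5, -0.4]
opening: 0.645
```

>>> servo_tool --motion '[[[0, 0, 0, 0, 0, 0], [0, 0, 0, 0, 0, 0], [0, 0, 0, 0, 0, 0], [0, 0, 0, 0, 0, 0], [0, 0, 0, 0, 0, 0], [0, 0, 0, 0, 0, 0]]]' --fingers 255 --newtons 15

```text
t: 3.88
eef_pos: [0.5143, 0.3213, 0.0168]
orientation: [-1.305, 1.045, -1.045]
contact_force: [-0.3, -0.4, 2.0]
opening: 0.179
```

Run:
```python
from h import *
plan((0.5864,0.1424,0.08),1.469)
```

```text
t 3.875 pos [0.5143 0.3213 0.0168] tooly [ 0.0002  0.     -1.    ] zyaw 0.22089700620910313 q [ 0.3748  0.5679  1.6328 -0.      0.9407  0.1539] open 0.17904885840739101 F [-0.3473 -0.4176  1.9771]
shift mm [190.3936 -63.1875  31.1999] turn y deg -71.51103394186119 or 108.48896605813881
```

>>> servo_tool --motion '[[[0, -0.025, 0, 0, 0, 0], [0, -0.04, 0, 0, 0, 0], [0.03, -0.018, 0.005, 0, 0, 0], [0.04, 0, 0.006, 0, 0, 0], [0.04, 0, 0.006, 0, 0, 0], [0.04, 0, 0.007, 0, 0, 0], [0.04, 0, 0.007, 0, 0, 0], [0, 0, 0, 0, -10, 0], [0, 0, 0, 0, -10, 0], [0, 0, 0, 0, -10, 0], [0, 0, 0, 0, -10, 0], [0, 0, 0, 0, -10, 0]]]'

```text
t: 5.38
eef_pos: [0.5859, 0.1427, 0.0994]
orientation: [-1.539, 0.37, -0.369]
contact_force: [-0.8, 0.3, 0.3]
opening: 0.181
```

>>> servo_tool --motion '[[[0, 0, 0, 0, -10, 0], [0, 0, 0, 0, -10, 0], [0, 0, 0, 0, -1.5, 0], [0, 0, 0, 0, 0, 0], [0, 0, 0, 0, 0, 0]]]'

```text
t: 6.0
eef_pos: [0.586, 0.1427, 0.0996]
orientation: [-1.569, 0.082, -0.082]
contact_force: [0.4, -0.1, -0.9]
opening: 0.179
```

Run:
```python
from h import *
plan((0.5864,0.1424,0.030),1.469)
cv2.imwrite("pics/w2.png",r.camera("wrist"));cv2.imwrite("pics/t2.png",cv2.resize(r.camera("top")[180:340,130:370],None,fx=3.3,fy=3.3,interpolation=cv2.INTER_CUBIC))
c=cal("wrist")
for P in [(.5864,.1424)]:
    y=-.1015; X=np.array([np.cos(y),np.sin(y)]);Y=np.array([-X[1],X[0]])
    for i,j in((1,1),(1,-1),(-1,-1),(-1,1)): print(proj(c,[*(P+X*.069*i+Y*.031*j),.024]))
```

```text
t 6.0 pos [0.586  0.1427 0.0996] tooly [-0.0001 -0.     -1.    ] zyaw 1.4668056049718774 q [ 0.0541  0.4634  1.571   0.      1.1073 -1.4127] open 0.17919642034800473 F [ 0.359  -0.0759 -0.8529]
shift mm [ 0.4277 69.5899 -0.2598] turn y deg -0.12572957369592153 or 179.8742704263041
[372.2382 353.3767]
[277.7155 353.4672]
[269.4008 136.7098]
[379.5046 136.5934]
```

View pics/w2.png

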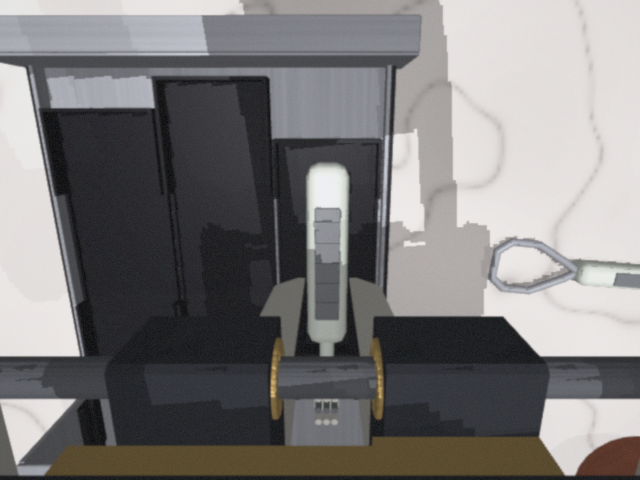

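View pics/t2.png

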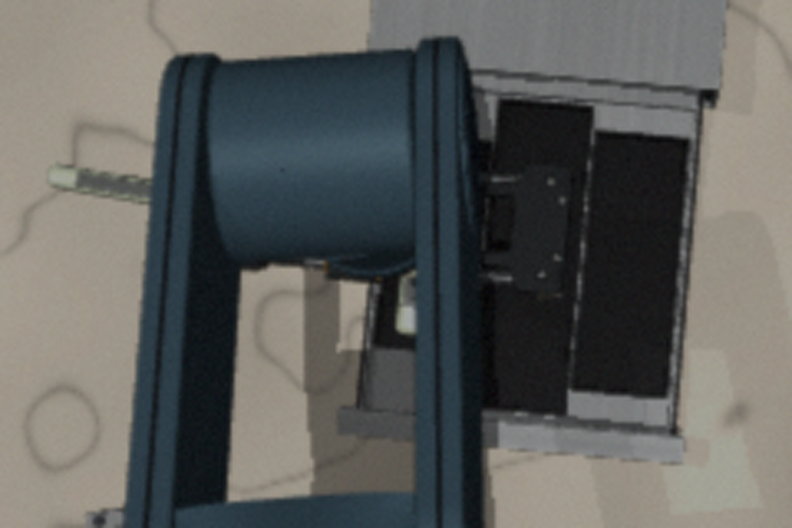

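Run:
```python
from h import *
c=cal("wrist");o,p,R=st()
X=np.array([np.cos(-.104),np.sin(-.104)])
for t in(-.061,-.059,-.057,.017,.019): print(t,proj(c,[*(p[:2]+X*t),.0828+.018]),proj(c,[*(p[:2]+X*t),.0828+.009]))
print(ray(c,328,140,.024),ray(c,328,140,.024)[:2]+X*.069, ray(c,328,162,.097)[:2]+X*.059)
```

```text
-0.061 [324.5782 162.7708] [324.6864 160.7432]
-0.059 [324.5777 168.0392] [324.6856 165.7369]
-0.057 [324.5772 173.2708] [324.6848 170.6977]
0.017 [324.5617 344.124 ] [324.6583 333.7265]
0.019 [324.5613 348.2014] [324.6576 337.6416]
[0.5198 0.1512 0.024 ] [0.5884 0.144 ] [0.5842 0.1442]
```

>>> servo_tool --motion '[[[0.003, 0.03, 0, 0, 0, 0], [0, 0.025, 0, 0, 0, 0], [0, 0.01, 0, 0, 0, 0], [0, 0.004, 0, 0, 0, 0], [0, 0.001, 0, 0, 0, 0], [0, 0, 0, 0, 0, 0]]]'

```text
t: 6.85
eef_pos: [0.5896, 0.1425, 0.0305]
orientation: [-1.569, 0.079, -0.081]
contact_force: [-0.5, -0.6, -0.7]
opening: 0.183
```

>>> servo_tool --motion '[[[0, 0, 0, 0, 0, 0], [0, 0, 0, 0, 0, 0], [0, 0, 0, 0, 0, 0], [0, -0.005, 0, 0, 0, 0], [0, -0.02, 0, 0, 0, 0], [0, -0.03, 0, 0, 0, 0], [0, -0.03, 0, 0, 0, 0], [0, 0, 0, 0, 0, 0]]]' --fingers 180

```text
t: 7.85
eef_pos: [0.591, 0.1425, 0.1176]
orientation: [-1.569, 0.076, -0.085]
contact_force: [0.4, 0.4, -0.2]
opening: 0.293
```

Run:
```python
from h import *
plan((0.6224,0.319,0.115),-0.1905)
cv2.imwrite("pics/w3.png",r.camera("wrist"))
```

```text
t 7.85 pos [0.591  0.1425 0.1176] tooly [ 0.0059  0.0003 -1.    ] zyaw 1.4687586246234932 q [ 0.0534  0.449   1.5447  0.      1.142  -1.4154] open 0.2930286124241182 F [ 0.3862  0.4052 -0.2027]
shift mm [ 13.263    2.8317 178.7332] turn y deg -84.9314836883921 or 95.0685163116079
```

View pics/w3.png

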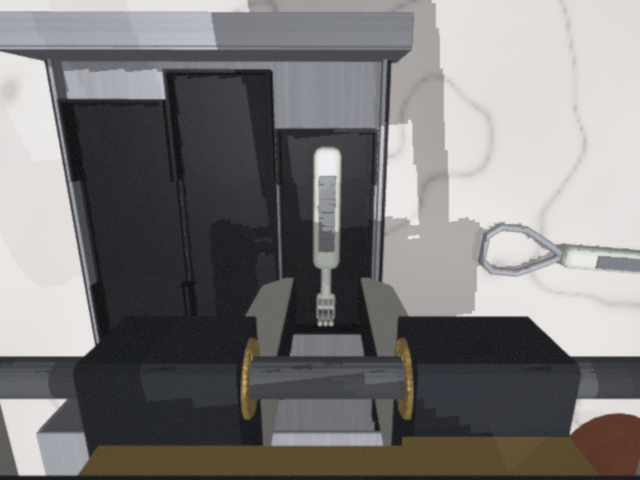

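Run:
```python
from h import *
c=cal("wrist"); X=np.array([np.cos(-.1015),np.sin(-.1015)])
def q(u,v,z): return ray(c,u,v,z)[:2]@X
i0=q(327,129,.024); t=q(327,147,.026); hd=q(326,328,.033); i1=q(326,334,.024); hf=q(327,268,.030)
print("insert centre from tail end",i0+.069,"brush centre from tail",t+.059,"from head tip",hd-.059,"from handle front",hf-.019, "far",i1-.069)
```

```text
insert centre from tail end 0.5689065691785884 brush centre from tail 0.5693298383693777 from head tip 0.5683274187651528 from handle front 0.5671272206979363 far 0.5678533071830725
```

>>> servo_tool --motion '[[[0.003, 0, 0.035, 0, 0, 0], [0.003, 0, 0.04, 0, 0, 0], [0.003, 0, 0.04, 0, 0, 0], [0.004, 0, 0.035, 0, 0, 0], [0, 0, 0.029, 0, 0, 0], [0, 0, 0, 0, 10, 0], [0, 0, 0, 0, 10, 0], [0, 0, 0, 0, 10, 0], [0, 0, 0, 0, 10, 0], [0, 0, 0, 0, 10, 0], [0, 0, 0, 0, 10, 0], [0, 0, 0, 0, 10, 0]]]' --fingers 90

```text
t: 9.4
eef_pos: [0.6192, 0.3188, 0.1124]
orientation: [-1.317, 1.032, -1.029]
contact_force: [-0.1, -0.5, -0.3]
opening: 0.649
```

>>> servo_tool --motion '[[[0, 0, 0, 0, 10, 0], [0, 0, 0, 0, 10, 0], [0, 0, 0, 0, 5, 0], [0, 0, 0, 0, 0, 0], [0, 0, 0, 0, 0, 0]]]'

```text
t: 10.02
eef_pos: [0.6197, 0.319, 0.1136]
orientation: [-1.116, 1.347, -1.346]
contact_force: [0.1, 0.0, 1.1]
opening: 0.648
```

Run:
```python
from h import *
plan((0.6224,0.319,0.017),-0.1905)
cv2.imwrite("pics/w4.png",r.camera("wrist"))
c=cal("wrist"); 
h=np.array([-.1894,-.9819]); o=np.array([.6224,.319])
for t in(-.073,0,.019,.073): print(t,proj(c,[*(o+h*t),.018 if t<.03 else .01]))
```

```text
t 10.025 pos [0.6197 0.319  0.1136] tooly [-0.0016 -0.0005 -1.    ] zyaw -0.18761892522684004 q [ 0.3157  0.6046  1.2883 -0.      1.2503  0.5033] open 0.6475681129867819 F [0.1007 0.0189 1.1346]
shift mm [-0.6042 96.5477  2.7818] turn y deg 0.16507342496368013 or -179.83492657503632
-0.073 [331.975  128.1142]
0 [331.2077 243.0933]
0.019 [331.0265 270.2553]
0.073 [330.4524 336.3182]
```

View pics/w4.png

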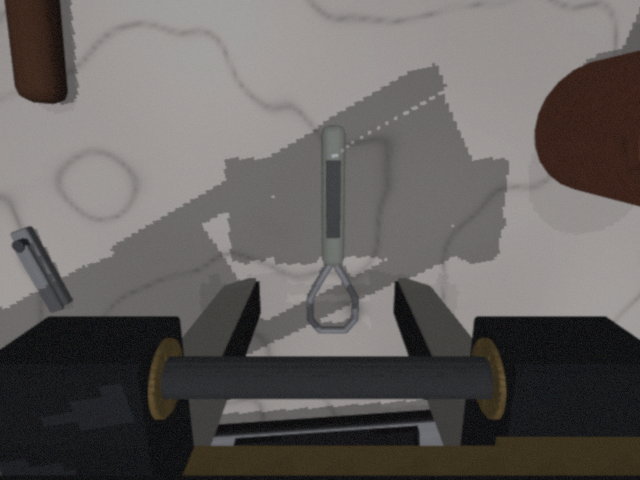

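>>> servo_tool --motion '[[[-0.0035, 0.03, 0.004, 0, 0, 0], [0, 0.035, 0, 0, 0, 0], [0, 0.025, 0, 0, 0, 0], [0, 0.006, 0, 0, 0, 0], [0, 0, 0, 0, 0, 0]]]'

```text
t: 10.7
eef_pos: [0.6249, 0.3219, 0.0188]
orientation: [-1.114, 1.347, -1.347]
contact_force: [1.2, 0.5, 0.7]
opening: 0.647
```

>>> servo_tool --motion '[[[0, 0, 0, 0, 0, 0], [0, 0, 0, 0, 0, 0], [0, 0, 0, 0, 0, 0], [0, 0, 0, 0, 0, 0], [0, 0, 0, 0, 0, 0], [0, 0, 0, 0, 0, 0]]]' --fingers 255 --newtons 15

```text
t: 11.45
eef_pos: [0.6248, 0.3218, 0.0187]
orientation: [-1.114, 1.347, -1.347]
contact_force: [-0.7, -0.3, 1.7]
opening: 0.159
```

Run:
```python
from h import *
plan((0.5735,0.018,0.11),1.469)
```

```text
t 11.45 pos [0.6248 0.3218 0.0187] tooly [ 0. -0. -1.] zyaw -0.18928947168140128 q [ 0.3174  0.706   1.3554 -0.      1.0802  0.5067] open 0.15947103041189814 F [-0.739  -0.2513  1.6701]
shift mm [308.0462 -91.2482   6.8085] turn y deg 84.98701206167665 or -95.01298793832335
```

>>> servo_tool --motion '[[[0, -0.025, 0, 0, 0, 0], [0, -0.04, 0, 0, 0, 0], [0.02, -0.026, 0, 0, 0, 0], [0.04, 0, 0.001, 0, 0, 0], [0.04, 0, 0.001, 0, 0, 0], [0.04, 0, 0.001, 0, 0, 0], [0.04, 0, 0.001, 0, 0, 0], [0.04, 0, 0.001, 0, 0, 0], [0.04, 0, 0.001, 0, 0, 0], [0.03, 0, 0.001, 0, 0, 0], [0.018, 0, 0, 0, 0, 0], [0, 0, 0, 0, -10, 0]]]'

```text
t: 12.95
eef_pos: [0.5736, 0.0168, 0.1097]
orientation: [-1.203, 1.219, -1.219]
contact_force: [0.0, 0.7, -0.6]
opening: 0.159
```

>>> servo_tool --motion '[[[0, 0, 0, 0, -10, 0], [0, 0, 0, 0, -10, 0], [0, 0, 0, 0, -10, 0], [0, 0, 0, 0, -10, 0], [0, 0, 0, 0, -10, 0], [0, 0, 0, 0, -10, 0], [0, 0, 0, 0, -10, 0], [0, 0, 0, 0, -10, 0], [0, 0, 0, 0, -5, 0], [0, 0, 0, 0, 0, 0], [0, 0, 0, 0, 0, 0]]]'

```text
t: 14.32
eef_pos: [0.5737, 0.0183, 0.1096]
orientation: [-1.569, 0.081, -0.081]
contact_force: [-0.4, 0.4, -0.4]
opening: 0.163
```

Run:
```python
from h import *
plan((0.5735,0.018,0.0312),1.469)
o,p,R=st()
cv2.imwrite("pics/w5.png",r.camera("wrist"))
c=cal("wrist")
P=np.array([.5735,.018])
y=-.1015; X=np.array([np.cos(y),np.sin(y)]);Y=np.array([-X[1],X[0]])
for i,j in((1,1),(1,-1),(-1,-1),(-1,1)): print("ins",proj(c,[*(P+X*.084*i+Y*.031*j),.024]))
for t in(-.073,.019): print("tc",t,proj(c,[*(p[:2]+X*t),p[2]-.0187+.016]))
```

```text
t 14.325 pos [0.5737 0.0183 0.1096] tooly [-0.      0.0001 -1.    ] zyaw 1.467240194482655 q [-0.1625  0.4062  1.6362  0.0001  1.0992 -1.6298] open 0.16265417900922843 F [-0.3972  0.4471 -0.403 ]
shift mm [-0.1791 78.4286 -0.3081] turn y deg -0.10082942890771145 or 179.8991705710923
ins [370.0676 363.8969]
ins [280.1755 363.9891]
ins [270.7656 108.397 ]
ins [378.2712 108.2791]
tc -0.073 [324.2993 130.2366]
tc 0.019 [324.8403 343.5419]
```

View pics/w5.png

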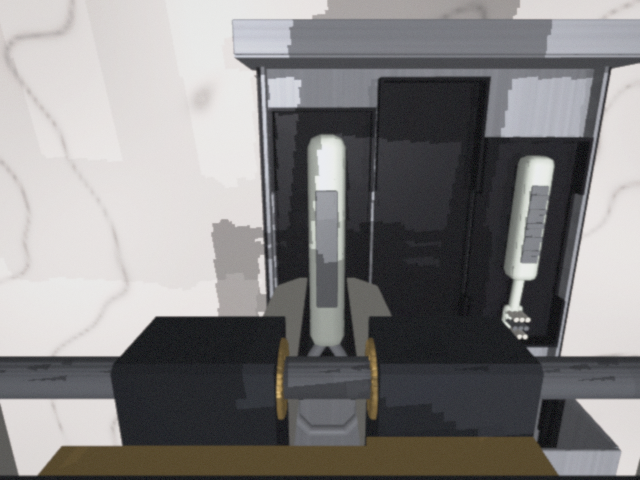

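>>> servo_tool --motion '[[[-0.001, 0.03, 0, 0, 0, 0], [0, 0.03, 0, 0, 0, 0], [0, 0.012, 0, 0, 0, 0], [0, 0.004, 0, 0, 0, 0], [0, 0.002, 0, 0, 0, 0], [0, 0, 0, 0, 0, 0]]]'

```text
t: 15.12
eef_pos: [0.5733, 0.018, 0.0324]
orientation: [-1.569, 0.079, -0.081]
contact_force: [-0.8, 0.5, -0.0]
opening: 0.162
```

>>> servo_tool --motion '[[[0, 0, 0, 0, 0, 0], [0, 0, 0, 0, 0, 0], [0, 0, 0, 0, 0, 0], [0, -0.005, 0, 0, 0, 0], [0, -0.02, 0, 0, 0, 0], [0, -0.03, 0, 0, 0, 0], [0, -0.035, 0, 0, 0, 0], [0, 0, 0, 0, 0, 0]]]' --fingers 180

```text
t: 16.12
eef_pos: [0.5749, 0.0178, 0.125]
orientation: [-1.57, 0.075, -0.085]
contact_force: [0.6, -0.1, 0.7]
opening: 0.295
```

Run:
```python
from h import *
plan((0.52,-0.330,0.12),0.073)
cv2.imwrite("pics/w6.png",r.camera("wrist"))
```

```text
t 16.125 pos [0.5749 0.0178 0.125 ] tooly [ 0.0064 -0.0011 -1.    ] zyaw 1.4688422276416702 q [-0.1629  0.3879  1.622  -0.      1.1252 -1.6317] open 0.2948327209945144 F [ 0.6459 -0.1473  0.6547]
shift mm [ -19.2134    5.0104 -351.6001] turn y deg 79.97586851000679 or -100.02413148999321
```

View pics/w6.png

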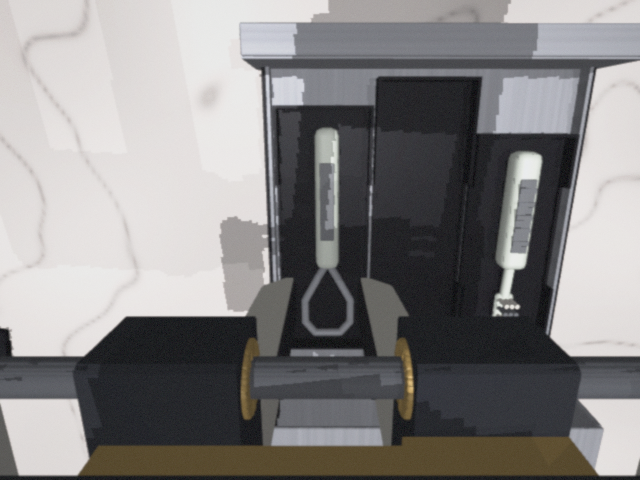

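Run:
```python
from h import *
c=cal("wrist"); X=np.array([np.cos(-.1015),np.sin(-.1015)])
def q(u,v,z): return ray(c,u,v,z)[:2]@X
print("insert",q(326,106,.024)+.084,q(326,349,.024)-.084,"tc",q(327,128,.026)+.073,q(327,335,.022)-.073,q(327,268,.030)-.019)
```

```text
insert 0.5671205203562628 0.565742758426895 tc 0.5689952638958279 0.5666096237661576 0.5664758231461744
```

>>> servo_tool --motion '[[[-0.002, 0, -0.03, 0, 0, 0], [-0.002, 0, -0.04, 0, 0, 0], [-0.002, 0, -0.04, 0, 0, 0], [-0.002, 0, -0.04, 0, 0, 0], [-0.002, 0, -0.04, 0, 0, 0], [-0.002, 0, -0.04, 0, 0, 0], [-0.002, 0, -0.04, 0, 0, 0], [-0.002, 0, -0.04, 0, 0, 0], [-0.003, 0, -0.042, 0, 0, 0], [0, 0, 0, 0, 10, 0], [0, 0, 0, 0, 10, 0], [0, 0, 0, 0, 10, 0]]]' --fingers 140

```text
t: 17.68
eef_pos: [0.517, -0.3297, 0.1199]
orientation: [-1.512, 0.497, -0.493]
contact_force: [-0.0, -0.3, 0.2]
opening: 0.453
```

>>> servo_tool --motion '[[[0, 0, 0, 0, 10, 0], [0, 0, 0, 0, 10, 0], [0, 0, 0, 0, 10, 0], [0, 0, 0, 0, 10, 0], [0, 0, 0, 0, 10, 0], [0, 0, 0, 0, 0, 0], [0, 0, 0, 0, 0, 0]]]'

```text
t: 18.55
eef_pos: [0.5175, -0.3298, 0.1208]
orientation: [-1.244, 1.154, -1.152]
contact_force: [-0.4, 0.4, 0.0]
opening: 0.446
```

Run:
```python
from h import *
plan((0.52,-0.330,0.018),0.073)
cv2.imwrite("pics/w7.png",r.camera("wrist"))
c=cal("wrist"); 
h=np.array([-.073,.9973]); o=np.array([.5199,-.3302])
for t in(-.088,0,.024,.088): print(t,proj(c,[*(o+h*t),.018]))
```

```text
t 18.55 pos [ 0.5175 -0.3298  0.1208] tooly [-0.0011  0.001  -1.    ] zyaw 0.07583218418278964 q [-0.7488  0.4594  1.5188 -0.      1.1649 -0.8247] open 0.44577357236288623 F [-0.3554  0.436   0.0097]
shift mm [  0.5318 102.8156   2.5379] turn y deg 0.162272200477554 or -179.83772779952244
-0.088 [329.6518 356.6579]
0 [330.2824 241.7151]
0.024 [330.4739 206.8018]
0.088 [331.0334 104.8019]
```

View pics/w7.png

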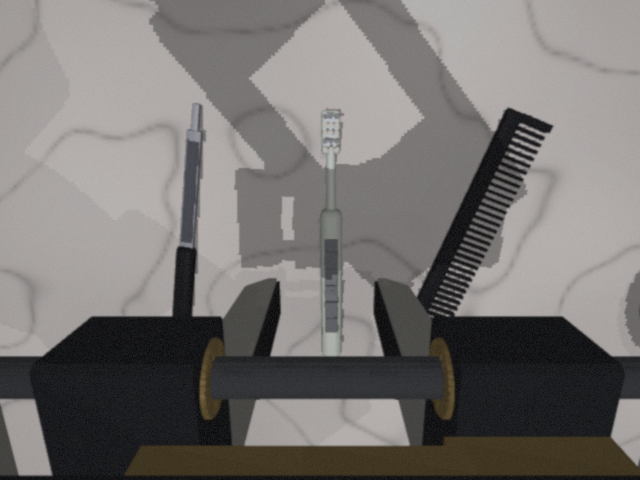

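>>> servo_tool --motion '[[[0.002, 0.03, 0.0025, 0, 0, 0], [0, 0.035, 0, 0, 0, 0], [0, 0.028, 0, 0, 0, 0], [0, 0.01, 0, 0, 0, 0], [0, 0, 0, 0, 0, 0]]]'

```text
t: 19.23
eef_pos: [0.5204, -0.3318, 0.0183]
orientation: [-1.243, 1.156, -1.154]
contact_force: [0.6, -1.1, 0.1]
opening: 0.452
```

>>> servo_tool --motion '[[[0, 0, 0, 0, 0, 0], [0, 0, 0, 0, 0, 0], [0, 0, 0, 0, 0, 0], [0, 0, 0, 0, 0, 0], [0, 0, 0, 0, 0, 0], [0, 0, 0, 0, 0, 0]]]' --fingers 255 --newtons 15

```text
t: 19.98
eef_pos: [0.5209, -0.3322, 0.0194]
orientation: [-1.243, 1.155, -1.157]
contact_force: [-1.2, 0.4, 5.3]
opening: 0.159
```

Run:
```python
from h import *
plan((0.579,0.080,0.12),1.469)
```

```text
t 19.975 pos [ 0.5209 -0.3322  0.0194] tooly [ 0.0008 -0.0008 -1.    ] zyaw 0.07251662514946766 q [-0.748   0.5801  1.6011 -0.      0.9594 -0.8205] open 0.1593190058735723 F [-1.2124  0.4329  5.3039]
shift mm [-406.8387 -100.8754   87.8995] turn y deg -80.01260353912119 or 99.98739646087881
```

>>> servo_tool --motion '[[[0, -0.025, 0, 0, 0, 0], [0, -0.04, 0, 0, 0, 0], [0, -0.036, 0, 0, 0, 0], [-0.03, 0, 0.008, 0, 0, 0], [-0.045, 0, 0.01, 0, 0, 0], [-0.045, 0, 0.01, 0, 0, 0], [-0.045, 0, 0.01, 0, 0, 0], [-0.045, 0, 0.01, 0, 0, 0], [-0.045, 0, 0.01, 0, 0, 0], [-0.045, 0, 0.01, 0, 0, 0], [-0.045, 0, 0.01, 0, 0, 0], [-0.04, 0, 0.01, 0, 0, 0]]]'

```text
t: 21.48
eef_pos: [0.5803, 0.0601, 0.1194]
orientation: [-1.243, 1.156, -1.155]
contact_force: [-0.0, 0.1, 0.2]
opening: 0.161
```

>>> servo_tool --motion '[[[-0.022, 0, 0, 0, 0, 0], [0, 0, 0, 0, -10, 0], [0, 0, 0, 0, -10, 0], [0, 0, 0, 0, -10, 0], [0, 0, 0, 0, -10, 0], [0, 0, 0, 0, -10, 0], [0, 0, 0, 0, -10, 0], [0, 0, 0, 0, -10, 0], [0, 0, 0, 0, -10, 0], [0, 0, 0, 0, 0, 0], [0, 0, 0, 0, 0, 0]]]'

```text
t: 22.85
eef_pos: [0.5787, 0.0804, 0.1194]
orientation: [-1.569, 0.083, -0.082]
contact_force: [0.1, -0.1, 0.1]
opening: 0.159
```

Run:
```python
from h import *
plan((0.579,0.080,0.0315),1.469)
o,p,R=st()
cv2.imwrite("pics/w8.png",r.camera("wrist"))
c=cal("wrist")
P=np.array([.579,.080])
y=-.1015; X=np.array([np.cos(y),np.sin(y)]);Y=np.array([-X[1],X[0]])
for i,j in((1,1),(1,-1),(-1,-1),(-1,1)): print("ins",proj(c,[*(P+X*.1*i+Y*.031*j),.024]))
for t in(-.088,-.024,.088): print("lb",t,proj(c,[*(p[:2]+X*t),p[2]-.0190+.018]))
```

```text
t 22.85 pos [0.5787 0.0804 0.1194] tooly [-0.0004  0.     -1.    ] zyaw 1.4653430374449816 q [-0.0528  0.4124  1.5987  0.      1.1309 -1.5181] open 0.158839631603789 F [ 0.0549 -0.076   0.117 ]
shift mm [ 0.3659 87.9474 -0.357 ] turn y deg -0.20952852023993596 or 179.79047147976007
ins [368.066  375.9722]
ins [282.4928 376.1722]
ins [271.5509  81.5536]
ins [376.6126  81.2603]
lb -0.088 [323.6348  88.2277]
lb -0.024 [324.3535 252.8034]
lb 0.088 [325.3067 471.0952]
```

View pics/w8.png

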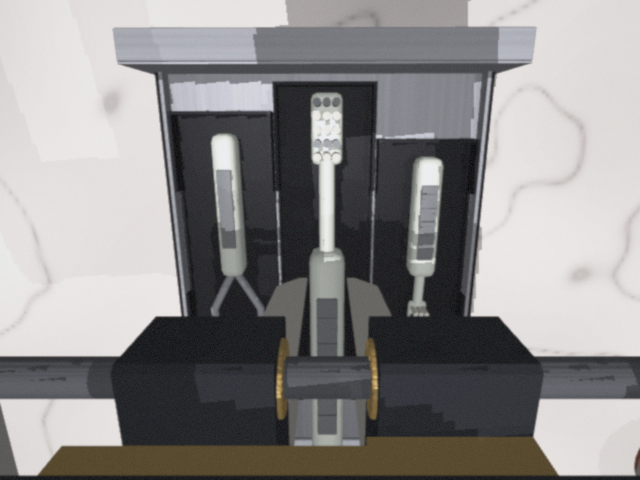

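>>> servo_tool --motion '[[[0, 0.03, 0, 0, 0, 0], [0, 0.035, 0, 0, 0, 0], [0, 0.016, 0, 0, 0, 0], [0, 0.004, 0, 0, 0, 0], [0, 0.0025, 0, 0, 0, 0], [0, 0, 0, 0, 0, 0]]]'

```text
t: 23.65
eef_pos: [0.5796, 0.0804, 0.0331]
orientation: [-1.569, 0.079, -0.082]
contact_force: [0.3, 0.1, -0.7]
opening: 0.16
```

>>> servo_tool --motion '[[[0, 0, 0, 0, 0, 0], [0, 0, 0, 0, 0, 0], [0, 0, 0, 0, 0, 0], [0, -0.005, 0, 0, 0, 0], [0, -0.02, 0, 0, 0, 0], [0, -0.03, 0, 0, 0, 0], [0, -0.045, 0, 0, 0, 0], [0, -0.04, 0, 0, 0, 0], [0, -0.04, 0, 0, 0, 0], [0, 0, 0, 0, 0, 0], [0, 0, 0, 0, 0, 0]]]' --fingers 180

```text
t: 25.02
eef_pos: [0.5784, 0.0804, 0.2117]
orientation: [-1.569, 0.081, -0.08]
contact_force: [-0.2, -0.0, -0.9]
opening: 0.294
```

Run:
```python
from h import *
plan((0.40,0.0980,0.21),1.469)
cv2.imwrite("pics/w9.png",r.camera("wrist"))
```

```text
t 25.025 pos [0.5784 0.0804 0.2117] tooly [-0.0006  0.     -1.    ] zyaw 1.4687222539041982 q [-0.0528  0.3318  1.4782 -0.      1.3323 -1.5215] open 0.29447522403213217 F [-0.1795 -0.0074 -0.9092]
shift mm [-179.2657    1.8559   -0.6637] turn y deg -0.015913679065684506 or 179.98408632093432
```

View pics/w9.png

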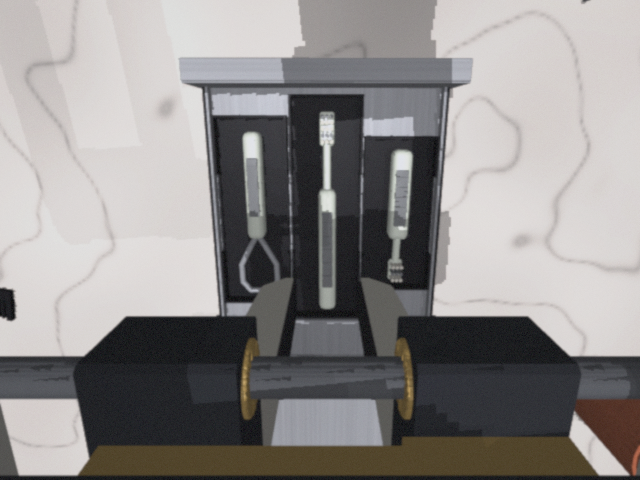

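>>> servo_tool --motion '[[[-0.03, 0, 0, 0, 0, 0], [-0.04, 0, 0, 0, 0, 0], [-0.04, 0, 0, 0, 0, 0], [-0.04, 0, 0, 0, 0, 0], [-0.029, 0, 0, 0, 0, 0], [0, 0, 0, 0, 0, 0], [0, 0, 0, 0, 0, 0]]]' --fingers 255

```text
t: 25.95
eef_pos: [0.4015, 0.0985, 0.2118]
orientation: [-1.569, 0.08, -0.08]
contact_force: [-0.3, 0.3, 0.5]
opening: 0.001
```

Run:
```python
from h import *
plan((0.401,0.0985,0.034),1.469)
a=r.camera("top"); s=r.camera("side")
cv2.imwrite("pics/t10.png",a)
cv2.imwrite("pics/t10c.png",cv2.resize(a[180:340,225:365],None,fx=3.7,fy=3.7,interpolation=cv2.INTER_CUBIC))
cv2.imwrite("pics/s10.png",cv2.resize(s[220:350,240:410],None,fx=4.4,fy=4.4,interpolation=cv2.INTER_CUBIC))
```

```text
t 25.95 pos [0.4015 0.0985 0.2118] tooly [-0.0001 -0.0001 -1.    ] zyaw 1.4686080133148087 q [-0.0307  0.0216  1.862  -0.0001  1.2581 -1.4993] open 0.0014011968501052774 F [-0.2848  0.3444  0.4647]
shift mm [ -0.4419 177.7747  -0.0262] turn y deg -0.022459182686788114 or 179.9775408173132
```

View pics/t10c.png

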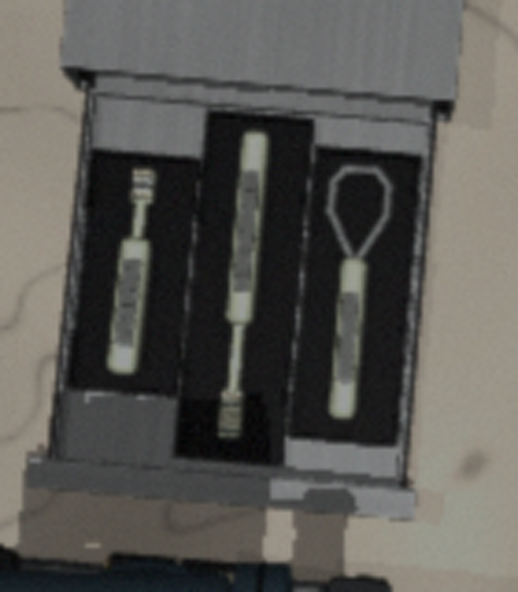

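View pics/s10.png

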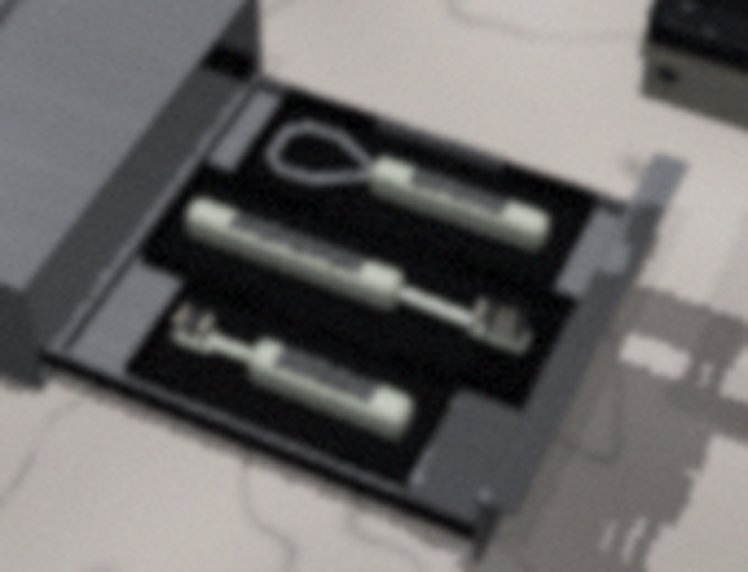

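>>> servo_tool --motion '[[[0, 0.03, 0, 0, 0, 0], [0, 0.04, 0, 0, 0, 0], [0, 0.04, 0, 0, 0, 0], [0, 0.04, 0, 0, 0, 0], [0, 0.02, 0, 0, 0, 0], [0, 0.008, 0, 0, 0, 0], [0.01, 0, 0, 0, 0, 0], [0.01, 0, 0, 0, 0, 0], [0.01, 0, 0, 0, 0, 0], [0, 0, 0, 0, 0, 0]]]'

```text
t: 27.3
eef_pos: [0.4323, 0.0954, 0.0348]
orientation: [-1.569, 0.079, -0.082]
contact_force: [1.1, -0.7, -0.3]
opening: 0.003
```

>>> servo_tool --motion '[[[0.004, 0, 0, 0, 0, 0], [0.004, 0, 0, 0, 0, 0], [0.004, 0, 0, 0, 0, 0], [0.004, 0, 0, 0, 0, 0], [0.004, 0, 0, 0, 0, 0], [0.004, 0, 0, 0, 0, 0], [0.006, 0, 0, 0, 0, 0], [0.008, 0, 0, 0, 0, 0], [0.01, 0, 0, 0, 0, 0], [0.01, 0, 0, 0, 0, 0], [0.01, 0, 0, 0, 0, 0], [0.01, 0, 0, 0, 0, 0]]]'

```text
t: 28.8
eef_pos: [0.5089, 0.0875, 0.034]
orientation: [-1.569, 0.08, -0.08]
contact_force: [-1.1, 0.2, -0.9]
opening: 0.001
```

>>> servo_tool --motion '[[[0.01, 0, 0, 0, 0, 0], [0.01, 0, 0, 0, 0, 0], [0.01, 0, 0, 0, 0, 0], [0.01, 0, 0, 0, 0, 0], [0.01, 0, 0, 0, 0, 0], [0.01, 0, 0, 0, 0, 0], [0.01, 0, 0, 0, 0, 0], [0.01, 0, 0, 0, 0, 0], [0.01, 0, 0, 0, 0, 0], [0.01, 0, 0, 0, 0, 0], [0.005, 0, 0, 0, 0, 0], [0, 0, 0, 0, 0, 0]]]'

```text
t: 30.3
eef_pos: [0.6137, 0.0769, 0.0344]
orientation: [-1.569, 0.079, -0.082]
contact_force: [-0.5, -0.9, -0.6]
opening: 0.001
```

Run:
```python
from h import *
X=np.array([np.cos(-.1015),np.sin(-.1015)])
plan((*(np.array([.579,.0797])+X*(.216-.123-.009)),0.034),1.469)
cv2.imwrite("pics/t11.png",r.camera("top")); cv2.imwrite("pics/s11.png",r.camera("side"))
```

```text
t 30.3 pos [0.6137 0.0769 0.0344] tooly [ 0.0017  0.0002 -1.    ] zyaw 1.46858025734275 q [-0.0555  0.5617  1.589   0.0003  0.9892 -1.5243] open 0.0010711576391308887 F [-0.4559 -0.9296 -0.6089]
shift mm [49.1858  0.4977 -0.7421] turn y deg -0.02404948274203635 or 179.97595051725796
```

View pics/t11.png

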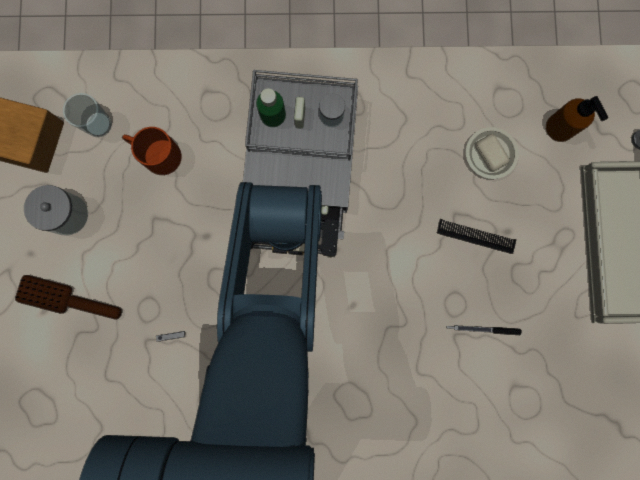

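View pics/s11.png

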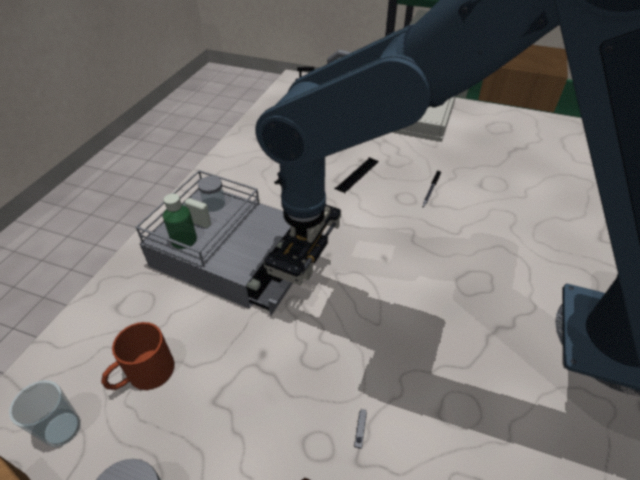

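>>> servo_tool --motion '[[[0.006, 0, 0, 0, 0, 0], [0.008, 0, 0, 0, 0, 0], [0.008, 0, 0, 0, 0, 0], [0.008, 0, 0, 0, 0, 0], [0.006, 0, 0, 0, 0, 0], [0.004, 0, 0, 0, 0, 0], [0, 0, 0, 0, 0, 0]]]'

```text
t: 31.28
eef_pos: [0.6532, 0.0725, 0.0342]
orientation: [-1.57, 0.079, -0.081]
contact_force: [1.1, 0.1, 0.9]
opening: 0.004
```

>>> servo_tool --motion '[[[0.002, 0, 0, 0, 0, 0], [0.002, 0, 0, 0, 0, 0], [0.001, 0, 0, 0, 0, 0], [0, 0, 0, 0, 0, 0]]]'

```text
t: 31.78
eef_pos: [0.6575, 0.0722, 0.0341]
orientation: [-1.569, 0.08, -0.08]
contact_force: [-0.8, -0.8, 0.5]
opening: 0.004
```

>>> servo_tool --motion '[[[0.001, 0, 0, 0, 0, 0], [0.001, 0, 0, 0, 0, 0], [0, 0, 0, 0, 0, 0]]]'

```text
t: 32.15
eef_pos: [0.6596, 0.0721, 0.0341]
orientation: [-1.569, 0.08, -0.08]
contact_force: [-0.7, -0.7, -0.3]
opening: 0.003
```

>>> servo_tool --motion '[[[0.001, 0, 0, 0, 0, 0], [0.001, 0, 0, 0, 0, 0], [0, 0, 0, 0, 0, 0]]]'

```text
t: 32.52
eef_pos: [0.6616, 0.0719, 0.0341]
orientation: [-1.569, 0.08, -0.08]
contact_force: [-1.4, -0.8, -0.4]
opening: 0.005
```

>>> servo_tool --motion '[[[0.001, 0, 0, 0, 0, 0], [0.001, 0, 0, 0, 0, 0], [0, 0, 0, 0, 0, 0]]]'

```text
t: 32.9
eef_pos: [0.6636, 0.0717, 0.0341]
orientation: [-1.569, 0.08, -0.08]
contact_force: [-0.8, 0.0, 0.4]
opening: 0.003
```

>>> servo_tool --motion '[[[0.001, 0, 0, 0, 0, 0], [0.001, 0, 0, 0, 0, 0], [0, 0, 0, 0, 0, 0]]]'

```text
t: 33.28
eef_pos: [0.6638, 0.0717, 0.0341]
orientation: [-1.569, 0.083, -0.077]
contact_force: [-6.5, -0.1, 3.5]
opening: 0.005
```

>>> servo_tool --motion '[[[0.001, 0, 0, 0, 0, 0], [0, 0, 0, 0, 0, 0]]]'

```text
t: 33.52
eef_pos: [0.6638, 0.0717, 0.0341]
orientation: [-1.569, 0.084, -0.076]
contact_force: [-10.2, -0.4, 6.2]
opening: 0.002
```

Run:
```python
from h import *
print(r.observe()["contact_force"])
s=r.camera("side")
cv2.imwrite("pics/s12.png",cv2.resize(s[170:330,130:350],None,fx=3.6,fy=3.6,interpolation=cv2.INTER_CUBIC))
```

```text
[-10.2085  -0.3564   6.2308]
```

View pics/s12.png

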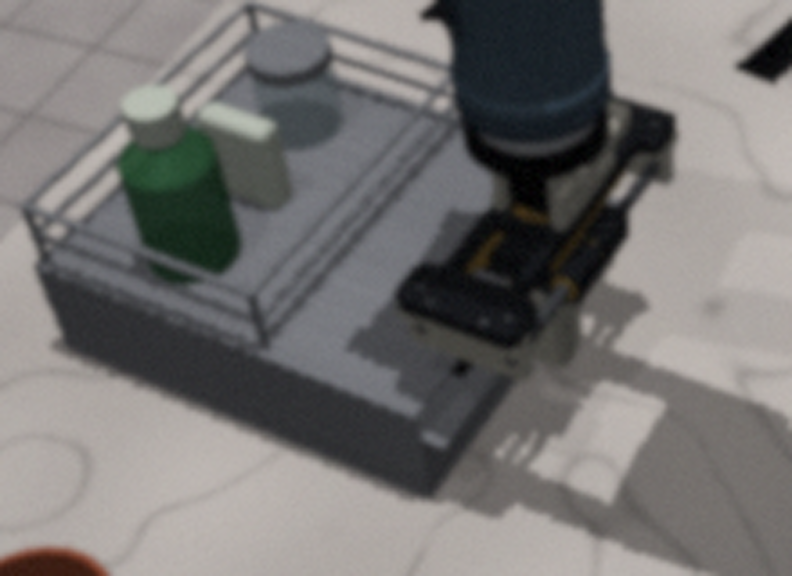

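>>> servo_tool --motion '[[[-0.003, 0, 0, 0, 0, 0], [-0.015, 0, 0, 0, 0, 0], [-0.04, 0, 0, 0, 0, 0], [-0.04, 0, 0, 0, 0, 0], [-0.03, -0.02, 0, 0, 0, 0], [-0.03, -0.04, 0, 0, 0, 0], [-0.03, -0.04, 0, 0, 0, 0], [-0.02, -0.04, 0, 0, 0, 0], [0, -0.03, 0, 0, 0, 0], [0, 0, 0, 0, 0, 0], [0, 0, 0, 0, 0, 0]]]'

```text
t: 34.95
eef_pos: [0.4596, 0.0926, 0.2036]
orientation: [-1.569, 0.08, -0.08]
contact_force: [0.4, -0.5, 0.3]
opening: 0.005
```

Run:
```python
from h import *
a=r.camera("top");s=r.camera("side");print(r.observe()["t"])
cv2.imwrite("pics/t13.png",cv2.resize(a[60:350,130:540],None,fx=1.9,fy=1.9,interpolation=cv2.INTER_CUBIC))
cv2.imwrite("pics/s13.png",cv2.resize(s[160:330,130:350],None,fx=3.5,fy=3.5,interpolation=cv2.INTER_CUBIC))
# comb/file displacement between first and last top picture
b=cv2.imread("pics/top0.png")
for n,(x0,x1,y0,y1) in dict(comb=(432,522,214,256),file=(440,528,318,340)).items():
    f=lambda i:np.argwhere(i[y0:y1,x0:x1].max(2)<60).mean(0)
    print(n,f(b),f(a))
```

```text
35.05
comb [22.9394 44.7376] [22.929 44.656]
file [11.8869 55.427 ] [11.8604 55.6377]
```

View pics/t13.png

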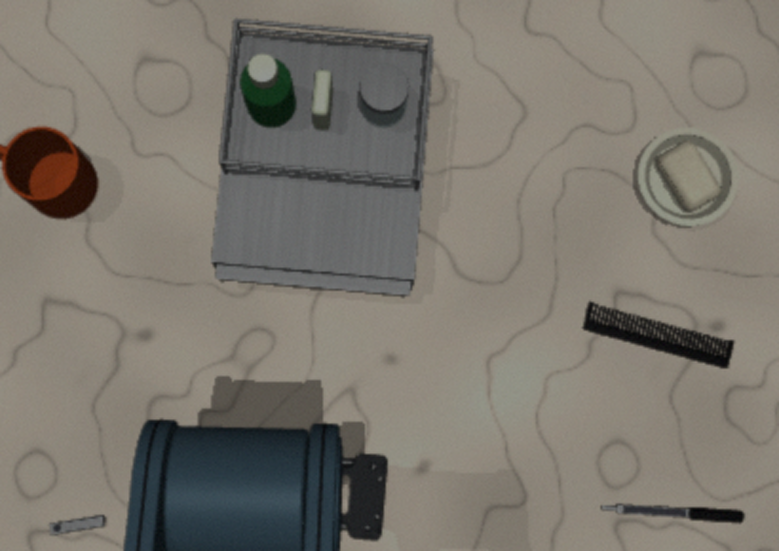

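View pics/s13.png

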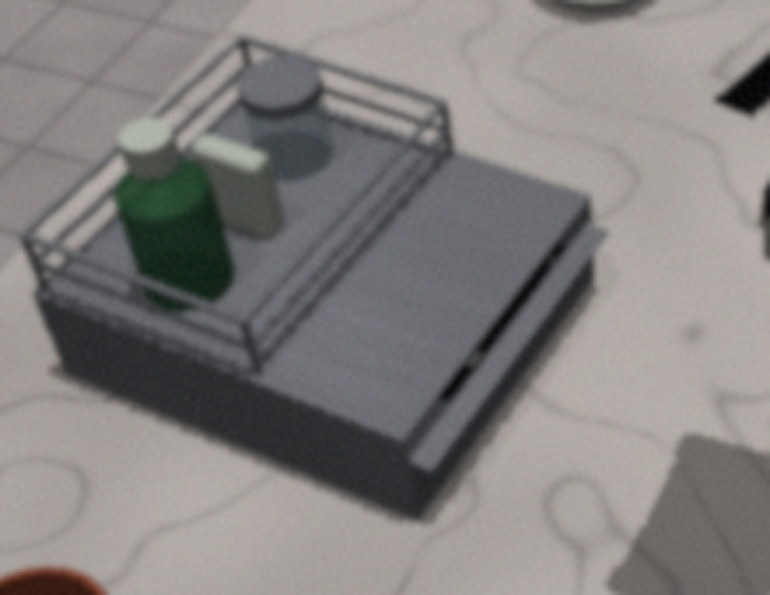

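Run:
```python
from station import r
print(r.hand_in())
```

```text
the job is handed in; nothing more can be done
None
```

The oral-care things are put away and the job is handed in; the simulator reports no verdict. I used about 35 s of the 112 s allowed.

- **Placing:** I gripped each thing at its origin and laid it in its own insert: the small toothbrush in the short one, the tongue cleaner in the middle one and the large toothbrush in the long one. The wrist and top views showed all three flat, bristles up, and about 2 mm or less off centre lengthwise, with the tray still drawn out.
- **Tray:** I pushed the tray in by the pull lip until it stopped and the push force rose to about 10 N. The stop came within about 1 mm of the expected home position, and the last side view shows the front panel flush with the caddy.
- **Comb and nail file:** Neither moved. Between the first and last top pictures they shifted less than 0.3 pixel, under 1 mm.
- **Not checked:** With the tray closed, the things inside are hidden, so their final positions are only known from before the slow push.
- **Refused call:** My first move call was refused because I typed a gripper value out of range. Nothing moved.

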